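# Move a wet-painted cover to the next drying rail with the lifting fork

### The arm

A 7-joint arm with a two-finger parallel gripper is mounted at the origin on the work surface. World frame = base frame: x ahead of the robot, y to its left, z up, the work surface at z = 0. Lengths are in m, angles in rad, forces in N, time in s.
With the tool pointing down it reaches from about 0.4 to 0.85 m from the base axis. Payload 4.5 kg.
Tool frame: the origin (TCP) lies on the centre line of the jaws, within the pads' length; the fingertips stand r.tips_ahead ahead of it and the grasp point (between the pads) is the TCP (r.tips_ahead is the distance from the TCP to the fingertips, in m); z points along the fingers, y is the direction in which the jaws open and shut (so a half turn about z gives the same grasp; the last joint's range is limited). The gripper opens to 88 mm and grips with 3 to 60 N. Pads are 18 mm wide; open, the fingers measure 123 mm over their backs; the gripper's body (75 mm by 187 mm) begins 45 mm behind the grasp point.
Start: joints at [1.274, 0.689, -0.195, 1.565, 0.157, 0.902, -0.215], TCP at [0.203, -0.591, 0.258] pointing down, gripper open.
Joint ranges: [-3.01, 3.01], [-0.46, 2.08], [-1.47, 1.51], [0.13, 2.56], [-1, 4.14], [0.04, 2.09], [-2.66, 2.66]. Speed limits (rad/s): [2.57, 2.57, 3.14, 3.14, 3.14, 3.14, 3.14].

### API

Orientations are given as a unit quaternion [x, y, z, w].
In Python, from plant import r gives the robot as it stands.
- The arm moves only by the shell command python3 -m inch 'ROWS' [FORCE]. ROWS is JSON, a list of rows, each a list of 5 numbers: the shift along the world's x, y, z in units of 25 mm (1.0 is 25 mm), then the turn about the world's z in units of 6 degrees (1.0 is 6 degrees), then the finger opening in mm, from 0 to 88.1. A call has 1 to 5 rows; each row shifts and turns the commanded pose from where the row before left it; what a row does not reach is not made up. A row lasts 1/10 s, in which the tool goes at most 50 mm and 8.59 degrees, less where a joint would pass 70% of its speed; a pose out of reach is approached as far as the arm can. A call is refused whole if a number of a shift passes 1 or a number of a turn 1, either way. A call with a gripper value outside its range is refused whole. The fingers move at their own pace and stop on an object; FORCE is the grip in N (left out, the last holds). Time passes only in rows, so rows that do not move let the fingers close. It gives the time, the measured TCP pose, the force and the opening at its end, in the units of the state.
- r.get_state(): the state, without advancing time (a new reading comes with each control period).
- r.snapshot(name): name is "scene" or "top" or "wrist"; returns a dict with "pixels" (480x640x3 uint8, red, green, blue), "range_z" (480x640 float32, m along the optical axis (not along the pixel's ray), 0 where there is no reading), "K" (3x3 intrinsics, pixels), "position" and "attitude" of the camera in the world. Camera axes: x right, y up, looking along -z (the intrinsics and any distortion apply to the point x, -y, -z); pixel columns grow to the right and rows downward; lengths in m; the calibration is good to about 2 mm. The wrist camera is an equidistant fisheye: a pixel r from the principal point sees the ray r / f radians off the axis. A picture is of the moment at which its call begins.
- r.finish_job(): hands the job in, once; it reports no verdict.
The state is a dict: "clock": time; "q": joint angles; "qd": joint speeds; "joint_torque": joint torques, N m; "tool_pos": TCP position; "eef_rot": TCP orientation; "contact_force": force on the tool from outside, world axes, zero at the start; "moment": the same for the moment, N m; "opening": opening from 0.0 (shut) to 1.0 (fully open).
Only numpy, scipy, OpenCV 4.12 (cv2) and the standard library are available. Lean on these libraries where they do the work, as an engineer would, in place of code of your own. Each camera call takes 0.05 s, during which the arm holds its last target. There are 200 camera calls.

### The job

The cover hanging from the carrier is freshly painted, so handle the carrier only with the lifting fork: straddle its neck with the prongs and push it along its rail, gently, until it bears against the end stop that faces the empty rail, then raise it on the fork over the end stops and set it down gently so that it hangs on the empty rail. Finally stand the fork upright on its rubber mat again and let go; leave the can, the cardboard box and the screwdriver alone.

Things in the scene. Friction and masses are not known exactly. Their poses are not given: they have to be found in the camera images.
- carrier: Steel carrier hung loose on rail_a, 0.28-0.46 kg. Origin: centre of the underside of its strap (64 mm in y, 35 in x, 3 thick), which sits on the rail top. z up, y along the rail, x away from the robot. Front leg (40 wide), inner face x=-14.5 mm, runs down to z=-83 and turns back under the rail; behind, a lip (inner face x=+14.5) only 10 mm deep. Slides with 1 to 5 N; above 25 N on a rail or stop is rough.
- carrier_tbar (a point): Centre of the underside of the carrier's T-bar, 33 mm above the carrier's origin, same axes. T-bar: 60 mm (y) x 18 (x) x 8 high, on a square neck 12 x 12 mm that rises 30 mm from the strap's top. The prongs go under it from the robot's side, one each side of the neck. Loaded on both prongs, the carrier hangs level.
- carrier_cover (a point): Centre of the painted grey cover plate with two black glands, 90 mm (y) x 70 high x 3 thick, hanging below the rail on the carrier, 118 mm below the carrier's origin. The carrier's centre of mass lies 70 mm below its origin.
- fork: Loose lifting fork, 0.25 kg, standing on the mat. Origin: centre of its black upright handle, 24 x 24 mm, 60 mm high, 70 mm above the fork's flat sole. x: the way the prongs point (towards the rails, within about 45 degrees), z up. Below the handle a steel shaft 12 mm (x) by 20 mm (y), then a sole plate 24 x 44 x 6 mm from which the prongs run.
- fork_prongs (a point): Point midway between the two prongs at the level of their tops, 30 mm ahead of the handle axis and 64 mm below the handle's centre; axes as the fork. Prongs 10 mm wide, 6 thick, inner faces 24 mm apart, from the crotch 18 mm behind this point to the tips 22 mm ahead; each tip has a lip 4 mm high and 4 mm thick. A carrier's neck can lie 12 mm behind to 9 mm ahead of this point.
- rail_a: Fixed aluminium rail that bears the carrier at the start, on the left or the right. 240 mm long between end stops, 10 wide, 20 deep. Origin: middle of its top face; y along the rail, x across it away from the robot, z up. Two brackets, 18 to 26 mm below the top face, hold it from behind (+x) to a post 80 mm back; in front and below it is free.
- rail_b: The empty rail, same as rail_a with the same axes, end to end with it across a gap of 5 to 11 cm, perhaps a few cm nearer or farther, at slightly different height and yaw. It has the same end stops, at y = -124 and +124 mm.
- rail_a_stop_left: End stop of rail_a at its +y end: upright plate 10 mm wide, 8 mm thick, standing 22 mm above the rail's top face. Origin: at the level of the rail's top face, middle of the plate's thickness (y = +124 mm on the rail).
- rail_a_stop_right: The same end stop at rail_a's -y end (y = -124 mm on the rail).
- mat: Fixed black rubber mat 150 x 150 x 4 mm on the bench. Origin: centre of its underside.
- can: Bystander: plain drink can, 52 mm across, 115 mm high. Origin: centre of its base.
- gland_box: Bystander: open cardboard box 90 x 110 x 45 mm. Origin: centre of its base.
- screwdriver: Bystander: screwdriver lying on the bench. Origin: on its underside.
Not all that is in view belongs to the job. Leave any pink or purple look-alike of the fork alone.

How it is judged:
On the way, in this order (a step that is already met when the one before it is completed fails the run):
1. pushed by the fork, the carrier bears with over 1 N against the end stop that faces the empty rail, still hanging on its rail (((contact force between carrier and rail_a_stop_left above 1 N and horizontal distance between rail_a_stop_left and rail_b below 0.3 m) or (contact force between carrier and rail_a_stop_right above 1 N and horizontal distance between rail_a_stop_right and rail_b below 0.3 m)) and z of carrier in the frame of rail_a below 0.008 m and contact force between carrier and fork above 0.5 N), for 0.1 s.
2. the carrier hangs on the fork, clear of both rails and raised above its own rail's end stop (z of carrier in the frame of rail_a above 0.022 m and contact force between carrier and fork above 1 N and contact force between carrier and rail_a below 0.1 N and contact force between carrier and rail_b below 0.1 N), for 0.1 s.
3. the carrier hangs on the other rail and the fork is free of it (x of carrier in the frame of rail_b between -0.014 and 0.014 m and y of carrier in the frame of rail_b between -0.095 and 0.095 m and z of carrier in the frame of rail_b between -0.003 and 0.004 m and angle between carrier's own z axis and vertical below 0.12 rad and contact force between carrier and rail_b above 0.5 N and contact force between carrier and fork below 0.1 N), for 0.3 s.
At the end, for the whole second after the job is handed in: The carrier hangs at rest on rail_b between its end stops (strap seated within 4 mm of the rail's top face, within 14 mm of its centre line, upright within 7 degrees, free of the fork), and the fork stands upright on the mat, its handle within 60 mm of the mat's centre along each side (all of step 3 and linear speed of carrier below 0.03 m/s and x of fork in the frame of mat between -0.06 and 0.06 m and y of fork in the frame of mat between -0.06 and 0.06 m and height (world z) of fork between 0.068 and 0.08 m and angle between fork's own z axis and vertical below 0.1 rad and contact force between fork and mat above 0.5 N); the robot touches nothing.
It fails at once if the gripper or arm touches the carrier (contact force between carrier and the fingers above 0.5 N or contact force between carrier and the arm above 0.5 N).
It fails at once if the carrier is pressed or dropped on a rail or stop with more than 25 N (contact force between carrier and rail_a above 25 N or contact force between carrier and rail_b above 25 N).
It fails at once if the can, box or screwdriver is moved more than 30 mm (distance of any of can, gland_box, screwdriver from where it was at the start of the episode above 0.03 m).
It also fails if it takes over 67 s, if anything falls off the work surface, if the arm or the gripper's body presses on something with over 40 N, if the wrist force passes 120 N, or if a joint passes its speed limit or range.

## Working session

There is one attempt and no reset: what is moved stays moved. The work goes in short steps, Python scripts to look and compute and a shell command to move; the robot and the scene stay as the last step left them, time stands still between calls to the robot, and variables do not carry over. Pictures are saved under pics/ and viewed, about 8 in all and at most 12, crops included, and the job is handed in when it is done.

```bash
ls; mkdir -p pics; cat > h.py <<'E'
import numpy as np, cv2, pickle
from scipy.spatial.transform import Rotation as R
def snap(name,tag):
    from plant import r
    s=r.snapshot(name); pickle.dump(s,open(f'pics/{tag}.pkl','wb'))
    cv2.imwrite(f'pics/{tag}.png',s['pixels'][:,:,::-1]); return s
def load(tag): return pickle.load(open(f'pics/{tag}.pkl','rb'))
def att(s):
    a=np.array(s['attitude'],float)
    return a if a.shape==(3,3) else R.from_quat(a).as_matrix()
def cloud(s):  # pinhole cams
    K=np.array(s['K']);z=s['range_z'];v,u=np.mgrid[:480,:640]
    P=np.stack([(u-K[0,2])/K[0,0]*z,-(v-K[1,2])/K[1,1]*z,-z],-1)
    W=P@att(s).T+np.array(s['position']); W[z<=0]=np.nan; return W
E
python3 - <<'E'
from h import *
from plant import r
for n in('scene','top'):
    s=snap(n,n+'0');print(n,{k:s[k] for k in s if k not in('pixels','range_z')})
print(r.get_state(),r.tips_ahead)
E
```

```text
pics
scene {'K': array([[460.06673595,   0.        , 316.60377013],
       [  0.        , 460.06673595, 238.81222596],
       [  0.        ,   0.        ,   1.        ]]), 'position': array([0.67441618, 0.35733979, 0.85701224]), 'attitude': array([0.08011101, 0.2595323 , 0.92737092, 0.2573099 ])}
top {'K': array([[543.71093746,   0.        , 314.37429523],
       [  0.        , 543.71093746, 238.4238739 ],
       [  0.        ,   0.        ,   1.        ]]), 'position': array([0.36373139, 0.00465947, 1.28580299]), 'attitude': array([-0.01661428,  0.02449657,  0.71144146, -0.70212173])}
{'clock': 0.1, 'q': array([ 1.27375533,  0.68986716, -0.19454907,  1.56622462,  0.15729076,
        0.90250107, -0.21513223]), 'qd': array([ 0.00177893, -0.00231722,  0.00062655, -0.00330256,  0.00079355,
       -0.00032188,  0.00182495]), 'joint_torque': array([-2.79386448e-03, -5.28490627e+01, -1.27157271e+00, -1.53836489e+01,
       -5.26022294e-02,  1.94949273e-03,  5.66447386e-05]), 'tool_pos': array([ 0.20283008, -0.59061355,  0.25701562]), 'eef_rot': array([ 9.86344037e-01,  1.64696064e-01, -1.79189346e-04, -7.84237276e-04]), 'contact_force': array([0.58804026, 0.04943114, 0.16469911]), 'moment': array([ 0.03762627,  0.01107523, -0.03359782]), 'opening': 0.9982215302770956} 0.019
```

View pics/scene0.png

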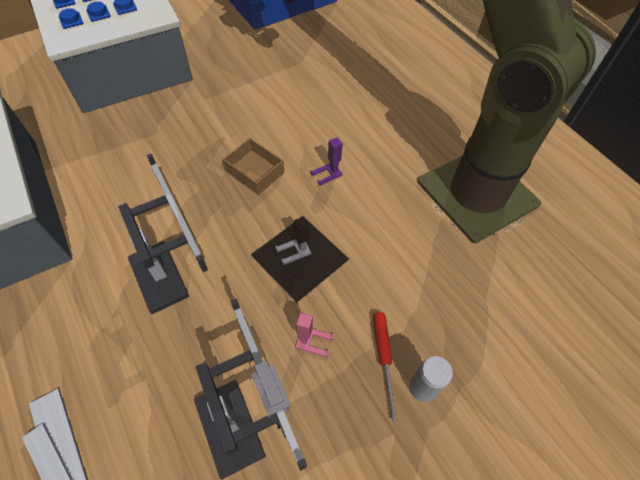

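View pics/top0.png

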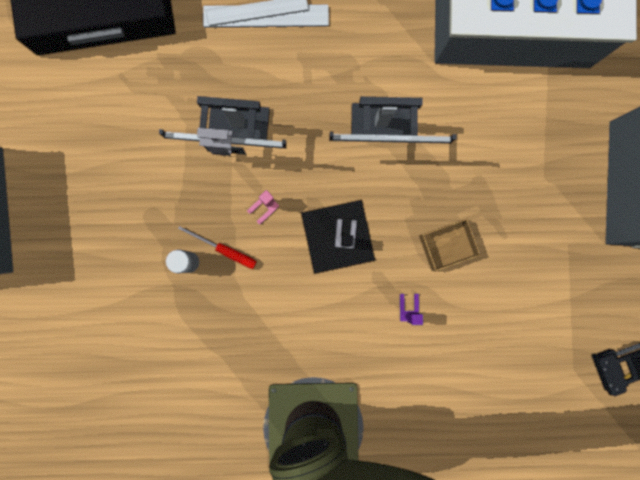

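Scene: the carrier hangs on the left rail (top px 215,138; scene 268,385), with the empty rail on the right (top 393,137; scene 178,215). Fork candidates are a black-handled steel fork on the mat (top 345,235; scene 298,240), a pink one (top 263,205) and a purple one (top 411,310). The black one on the mat fits the description. Next I measure and take one close crop.

```bash
python3 - <<'E'
from h import *
np.set_printoptions(precision=4,suppress=True)
s=load('top0');W=cloud(s);s2=load('scene0');W2=cloud(s2)
a=cv2.resize(s['pixels'][85:165,150:310],None,fx=5,fy=5,interpolation=2)
b=cv2.resize(s['pixels'][195:275,295:385],None,fx=4.4,fy=4.4,interpolation=2)
c=cv2.resize(s2['pixels'][205:305,245:355],None,fx=4,fy=4,interpolation=2)
h=np.zeros((410,840,3),np.uint8);h[:352,:396]=b[:352,:396];h[:400,400:840]=c
h=h[:, :800]
d=np.zeros((600,800,3),np.uint8);d[:400]=a[:400,:800];
cv2.imwrite('pics/crop1.png',h[:,:,::-1])
cv2.imwrite('pics/crop2.png',cv2.resize(s2['pixels'][290:475,190:320],None,fx=3.2,fy=3.2,interpolation=2)[:,:,::-1])
def st(n,m,W):
    P=W[m];print(n,len(P),P.mean(0),P.min(0),P.max(0))
for nm,WW in(('top',W),('scene',W2)):
    x,y,z=WW[...,0],WW[...,1],WW[...,2]
    m=(abs(x-.37)<.2)&(abs(y)<.15)&(z>.09)&(z<.16)&(x>.28)
    st('handle '+nm,m,WW)
    # histogram over rails region
    m=(x>.45)&(x<.72)&(y>-.4)&(y<.45)&(z>.1)
    print(np.histogram(z[m],bins=np.arange(.1,.5,.01)))
E
```

```text
handle top 251 [0.4765 0.0073 0.102 ] [ 0.4171 -0.0936  0.0905] [0.5408 0.1111 0.11  ]
(array([ 151,   58,   62,   61,   71,  220, 1001, 1122, 1508,   72,   97,
         17,  286,    0,    0,    0,    0,    0,    0,    0,    0,    0,
          0,    0,    0,    0,    0,    0,    0,    0,    0,    0,    0,
          0,    0,    0,    0,    0,    0]), array([0.1 , 0.11, 0.12, 0.13, 0.14, 0.15, 0.16, 0.17, 0.18, 0.19, 0.2 ,
       0.21, 0.22, 0.23, 0.24, 0.25, 0.26, 0.27, 0.28, 0.29, 0.3 , 0.31,
       0.32, 0.33, 0.34, 0.35, 0.36, 0.37, 0.38, 0.39, 0.4 , 0.41, 0.42,
       0.43, 0.44, 0.45, 0.46, 0.47, 0.48, 0.49]))
handle scene 368 [0.4852 0.0171 0.0995] [ 0.419  -0.0952  0.0902] [0.5441 0.1115 0.1057]
(array([  66,   20,   25,   29,   39,  274, 1743, 1319, 2016,   63,  164,
         14,  595,    0,    0,    0,    0,    0,    0,    0,    0,    0,
          0,    0,    0,    0,    0,    0,    0,    0,    0,    0,    0,
          0,    0,    0,    0,    0,    0]), array([0.1 , 0.11, 0.12, 0.13, 0.14, 0.15, 0.16, 0.17, 0.18, 0.19, 0.2 ,
       0.21, 0.22, 0.23, 0.24, 0.25, 0.26, 0.27, 0.28, 0.29, 0.3 , 0.31,
       0.32, 0.33, 0.34, 0.35, 0.36, 0.37, 0.38, 0.39, 0.4 , 0.41, 0.42,
       0.43, 0.44, 0.45, 0.46, 0.47, 0.48, 0.49]))
```

View pics/crop1.png

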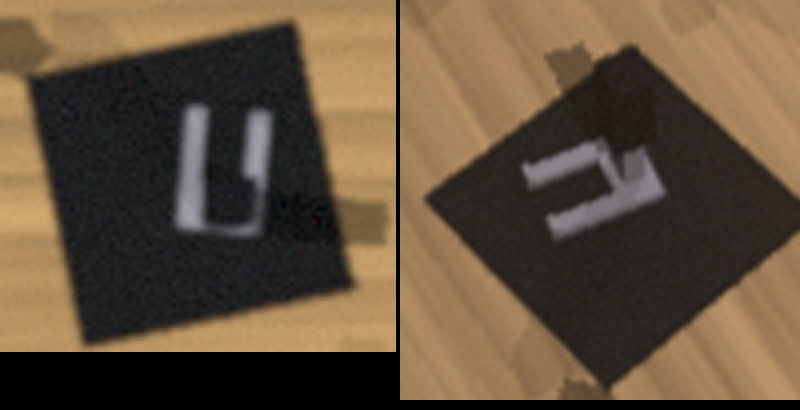

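Crop shows the steel fork with black handle on the mat, prongs pointing up in the picture (+x), so the choice is confirmed. Now the precise fits.

```bash
cat > fit.py <<'E'
from h import *
np.set_printoptions(precision=4,suppress=True)
def rect(P):
    (c,sz,a)=cv2.minAreaRect((P[:,:2]*1000).astype(np.float32));return np.array(c)/1000,np.array(sz),a
def line(P):
    c=P.mean(0);q=P-c;d=np.linalg.svd(q[:,:2],full_matrices=False)[2][0]; d*=np.sign(d[1]);t=q[:,:2]@d
    return c,d,np.degrees(np.arctan2(-d[0],d[1])),t.min(),t.max()
if __name__=='__main__':
  for n in('top0','scene0'):
    s=load(n);W=cloud(s);x,y,z=W[...,0],W[...,1],W[...,2];rgb=s['pixels'].astype(int);g=rgb.mean(-1);sat=rgb.max(-1)-rgb.min(-1)
    print('==',n)
    mat=(abs(x-.37)<.15)&(abs(y)<.14)&(z<.02)&(g<60)
    print('mat',mat.sum(),rect(W[mat]),'z',np.median(z[mat]))
    lo,hi=W[mat].min(0),W[mat].max(0)
    inm=(x>lo[0])&(x<hi[0])&(y>lo[1])&(y<hi[1])
    st=inm&(z<.03)&(g>90)&(sat<40); print('steel',st.sum(),rect(W[st]),np.median(z[st]))
    hd=inm&(z>.07); print('handle',hd.sum(),np.nanmedian(W[hd],0),rect(W[hd&(z>.093)]) if (hd&(z>.093)).sum()>4 else W[hd])
    tb=(x>.45)&(x<.72)&(abs(y)<.45)&(z>.215); print('tbar',tb.sum(),rect(W[tb]),np.median(z[tb]))
    for nm,l,h in(('L',.03,.40),('R',-.32,-.01)):
      rl=(x>.5)&(x<.72)&(y>l)&(y<h)&(z>.165)&(z<.215)&(g>110)&(sat<40)
      P=W[rl]; print('rail',nm,rl.sum(),'med',np.median(P,0),line(P),np.percentile(P[:,2],[5,25,50,75,95]))
      sp=(x>.5)&(x<.72)&(y>l)&(y<h)&(z>.195)&(z<.215)&(g<90)
      print(' dark high',sp.sum(),[W[sp&(abs(y-yy)<.05)].mean(0) for yy in np.unique(np.round(y[sp],1))])
E
python3 fit.py
```

```text
== top0
mat 3237 (array([0.43  , 0.0017]), array([146.6362, 282.6048]), 10.59261703491211) z 0.004285593777346053
steel 229 (array([ 0.4501, -0.0837]), array([46.385 , 66.0343]), 83.80465698242188) 0.010111528288176963
handle 175 [ 0.4323 -0.0757  0.1033] (array([0.468 , 0.0067]), array([219.627 ,  27.6785]), 66.2643814086914)
tbar 297 (array([0.6362, 0.1916]), array([60.9997, 19.0536]), 84.36248779296875) 0.2240172694250131
rail L 621 med [0.6298 0.1885 0.184 ] (array([0.6318, 0.1798, 0.1839]), array([0.0858, 0.9963]), np.float64(-4.9224141073103125), np.float64(-0.12253557273795844), np.float64(0.12016131742824239)) [0.1788 0.1822 0.184  0.186  0.1888]
 dark high 42 [array([0.6201, 0.0487, 0.2026]), array([0.6211, 0.0516, 0.2045]), array([0.63  , 0.1905, 0.2003]), array([0.6448, 0.2966, 0.2033])]
rail R 636 med [ 0.6326 -0.1703  0.1862] (array([ 0.6333, -0.1723,  0.1857]), array([0.0277, 0.9996]), np.float64(-1.589345149732304), np.float64(-0.11683600150716669), np.float64(0.12148777649468444)) [0.1818 0.1847 0.1862 0.1875 0.1898]
 dark high 50 [array([ 0.6286, -0.2916,  0.2046]), 
[... 442 characters left out ...]
2871094) 0.2228507777565727
rail L 1303 med [0.6417 0.2032 0.1831] (array([0.6393, 0.1897, 0.1831]), array([0.0967, 0.9953]), np.float64(-5.549629988990247), np.float64(-0.13598736659189548), np.float64(0.1013387494541182)) [0.1801 0.1817 0.1831 0.1847 0.1862]
 dark high 100 [array([0.6261, 0.0485, 0.2029]), array([0.6256, 0.0534, 0.2019]), array([0.6496, 0.2978, 0.2035])]
rail R 607 med [ 0.6357 -0.1682  0.1846] (array([ 0.6357, -0.1709,  0.1843]), array([0.0335, 0.9994]), np.float64(-1.92180445528672), np.float64(-0.12105290677753364), np.float64(0.10642769808577443)) [0.1822 0.184  0.1846 0.1854 0.1864]
 dark high 85 [array([ 0.6318, -0.291 ,  0.2027]), array([ 0.6399, -0.0439,  0.2037])]
```

View pics/crop2.png

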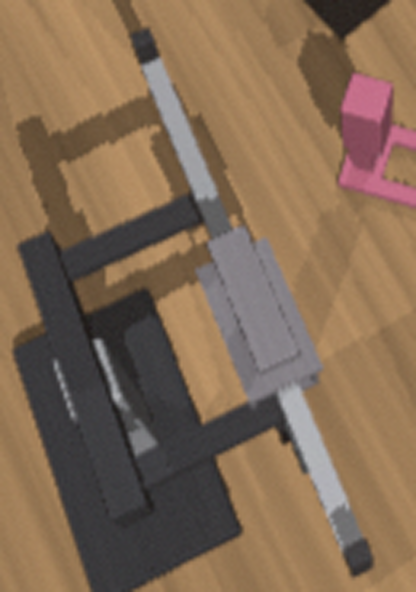

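```bash
python3 - <<'E'
from fit import *
for n in('top0','scene0'):
    s=load(n);W=cloud(s);x,y,z=W[...,0],W[...,1],W[...,2];rgb=s['pixels'].astype(int);g=rgb.mean(-1);sat=rgb.max(-1)-rgb.min(-1)
    roi=(abs(x-.43)<.1)&(abs(y+.06)<.095)
    m=roi&(z<.02)&(g<55)&(sat<25); 
    k,l,stt,_=cv2.connectedComponentsWithStats(cv2.morphologyEx(m.astype(np.uint8),cv2.MORPH_OPEN,np.ones((3,3)))); i=1+stt[1:,4].argmax();print(n,'mat',rect(W[l==i]))
    t=roi&(z>.092)&(z<.115)&(sat<30)&(abs(y+.08)<.04); print('handle top',t.sum(),rect(W[t]),W[t].mean(0))
    h=roi&(z>.05)&(z<.115)&(sat<30)&(abs(y+.08)<.05);print('handle all',h.sum(),rect(W[h]),W[h].min(0),W[h].max(0))
    # steel top with per-band centroid (prongs, beyond sole)
    t=roi&(z<.03)&(g>90)&(sat<40);P=W[t];
    for a in(.44,.45,.46,.47):
        q=P[abs(P[:,0]-a)<.005];print('  x',a,'y range',q[:,1].min(),q[:,1].max())
E
```

```text
top0 mat (array([ 0.4428, -0.0652]), array([145.6568, 146.1838]), 10.85970687866211)
handle top 125 (array([ 0.4291, -0.0811]), array([23.8023, 24.3734]), 86.38154602050781) [ 0.4289 -0.0807  0.104 ]
handle all 144 (array([ 0.429 , -0.0811]), array([23.8767, 24.4299]), 85.07640838623047) [ 0.4162 -0.0936  0.0568] [ 0.4415 -0.0684  0.11  ]
  x 0.44 y range -0.1033748320178254 -0.058824312723597096
  x 0.45 y range -0.10662059733727934 -0.06104509946381948
  x 0.46 y range -0.10650281322422063 -0.061467425395673785
  x 0.47 y range -0.10929130045018544 -0.06361119509934132
scene0 mat (array([ 0.4458, -0.0648]), array([147.9522, 148.0217]), 11.295202255249023)
handle top 150 (array([ 0.432 , -0.0803]), array([23.4525, 23.9455]), 84.3261947631836) [ 0.4329 -0.0784  0.1011]
handle all 311 (array([ 0.432, -0.08 ]), array([24.1098, 23.9696]), 84.04883575439453) [ 0.42   -0.0915  0.0501] [ 0.4446 -0.0672  0.1057]
  x 0.44 y range -0.10298792969369264 -0.06026434576868017
  x 0.45 y range -0.10581280778565316 -0.06164889438469778
  x 0.46 y range -0.10578097822822302 -0.061480921089639984
  x 0.47 y range -0.10865037575515163 -0.0617853766422688
```

```bash
python3 -m inch '[[0.45,1,0,-0.2,88],[0.45,1,0,-0.2,88],[0.45,1,0,-0.2,88],[0.45,1,0,-0.2,88],[0.45,1,0,-0.2,88]]' 60
python3 -m inch '[[0.45,1,0,-0.2,88],[0.45,1,0,-0.2,88],[0.45,1,0,-0.2,88],[0.45,1,0,-0.2,88],[0.45,1,0,-0.2,88]]'
python3 -m inch '[[0.45,1,0,-0.2,88],[0.45,1,0,-0.2,88],[0.45,1,0,-0.2,88],[0.45,1,0,-0.2,88],[0.45,1,0,-0.2,88]]'
python3 -m inch '[[0.45,1,0,-0.2,88],[0.45,1,0,-0.2,88],[0.45,1,0,-0.2,88],[0.45,1,0,-0.2,88],[0.45,1,0,-0.2,88]]'
python3 -m inch '[[0.1,0.4,0,-0.16,88],[0,0,0,0,88],[0,0,0,0,88]]'
```

```text
clock: 0.6
tool_pos: [0.2594, -0.4649, 0.2574]
eef_rot: [0.994, 0.112, -0.0, -0.0]
contact_force: [0.1, 0.5, 0.1]
opening: 0.993
clock: 1.1
tool_pos: [0.3157, -0.3399, 0.2576]
eef_rot: [0.998, 0.06, -0.0, -0.0]
contact_force: [0.1, -0.7, -0.5]
opening: 1.001
clock: 1.6
tool_pos: [0.372, -0.215, 0.2576]
eef_rot: [1.0, 0.008, -0.0, -0.0]
contact_force: [-0.0, -0.5, -0.5]
opening: 1.0
clock: 2.1
tool_pos: [0.4282, -0.09, 0.2576]
eef_rot: [0.999, -0.044, -0.0, 0.0]
contact_force: [-0.5, -0.3, 0.7]
opening: 1.003
clock: 2.4
tool_pos: [0.4301, -0.0816, 0.2576]
eef_rot: [0.999, -0.052, -0.0, 0.0]
contact_force: [-0.7, -1.1, 0.1]
opening: 1.0
```

```bash
python3 -m inch '[[0,0.03,-1,0,88],[0,0,-1,0,88],[0,0,-1,0,88],[0,0,-1,0,88],[0,0,-1,0,88]]'
python3 -m inch '[[0,0,-1,0,88],[0,0,-0.8,0,88],[0,0,-0.38,0,88],[0,0,0,0,88],[0,0,0,0,60]]'
python3 -m inch '[[0,0,0,0,40],[0,0,0,0,26],[0,0,0,0,15],[0,0,0,0,5],[0,0,0,0,5]]' 60
python3 -m inch '[[0,0,0,0,5],[0,0,0,0,5],[0,0,0,0,5]]'
```

```text
clock: 2.9
tool_pos: [0.4302, -0.0819, 0.1319]
eef_rot: [0.999, -0.053, 0.0, 0.0]
contact_force: [0.4, 0.1, -0.2]
opening: 1.0
clock: 3.4
tool_pos: [0.4306, -0.0809, 0.0787]
eef_rot: [0.999, -0.053, 0.0, 0.0]
contact_force: [-0.6, 1.0, -0.4]
opening: 0.928
clock: 3.9
tool_pos: [0.4306, -0.0803, 0.0784]
eef_rot: [0.999, -0.052, 0.0, 0.0]
contact_force: [-0.2, 0.5, -1.0]
opening: 0.478
clock: 4.2
tool_pos: [0.4305, -0.0804, 0.0782]
eef_rot: [0.999, -0.052, -0.0, 0.0]
contact_force: [0.2, -0.2, -0.4]
opening: 0.268
```

```bash
python3 -m inch '[[0,0,0.3,0,5],[0,0,0.8,0,5],[0,0,1,0,5],[0,0,1,0,5],[0,0,1,0,5]]'
python3 -m inch '[[0,0,1,0,5],[0,0,1,0,5],[0,0,1,0,5],[0,0.4,0.76,0.04,5],[0.2,0.8,0,0.04,5]]'
python3 -m inch '[[0.5,1,0,0,5],[0.5,1,0,0,5],[0.5,1,0,0,5],[0.5,1,0,0,5],[0.5,1,0,0,5]]'
python3 -m inch '[[0.5,1,0,0,5],[0.5,1,0,0,5],[0.5,1,0,0,5],[0.5,1,0,0,5],[0.5,0.7,0,0,5]]'
python3 -m inch '[[0.06,0.26,0,0,5],[0,0,0,0,5],[0,0,0,0,5]]'
cat > look.py <<'E'
import sys
from fit import *
from plant import r
tag=sys.argv[1]
st=r.get_state();print(st['tool_pos'],st['contact_force'],st['opening'],st['clock'])
for c in('top','scene'):
    s=snap(c,tag+c);W=cloud(s);x,y,z=W[...,0],W[...,1],W[...,2];rgb=s['pixels'].astype(int);g=rgb.mean(-1);sat=rgb.max(-1)-rgb.min(-1)
    p=st['tool_pos']
    a,b=[s['K'][0,0],s['K'][0,2]],None
    q=(np.array([p[0]+.03,p[1],p[2]-.06])-s['position'])@att(s);K=s['K'];u=int(K[0,2]-q[0]/q[2]*K[0,0]);v=int(K[1,2]+q[1]/q[2]*K[1,1])
    u0=min(max(u-55,0),530);v0=min(max(v-55,0),370)
    cv2.imwrite(f'pics/{tag}{c}_c.png',cv2.resize(s['pixels'][v0:v0+110,u0:u0+110],(396,396),interpolation=2)[:,:,::-1])
a=cv2.hconcat([cv2.imread(f'pics/{tag}{c}_c.png') for c in('top','scene')]);cv2.imwrite(f'pics/{tag}.png',a)
E
python3 look.py pre
```

```text
clock: 4.7
tool_pos: [0.4299, -0.0803, 0.182]
eef_rot: [0.999, -0.052, -0.0, 0.0]
contact_force: [1.0, -0.9, -1.9]
opening: 0.265
clock: 5.2
tool_pos: [0.4355, -0.0517, 0.2772]
eef_rot: [0.999, -0.05, 0.002, 0.001]
contact_force: [0.9, -0.9, -3.4]
opening: 0.27
clock: 5.7
tool_pos: [0.4975, 0.0755, 0.2748]
eef_rot: [0.999, -0.048, -0.001, 0.0]
contact_force: [1.2, -1.1, -2.6]
opening: 0.267
clock: 6.2
tool_pos: [0.5597, 0.1942, 0.2746]
eef_rot: [0.999, -0.047, -0.001, -0.0]
contact_force: [0.6, -0.0, -2.6]
opening: 0.266
clock: 6.5
tool_pos: [0.561, 0.197, 0.2746]
eef_rot: [0.999, -0.049, -0.001, 0.001]
contact_force: [-0.3, 1.5, -3.2]
opening: 0.269
[0.561  0.197  0.2746] [-0.2713  1.465  -3.2249] 0.2689384246268368 6.5
```

View pics/pre.png

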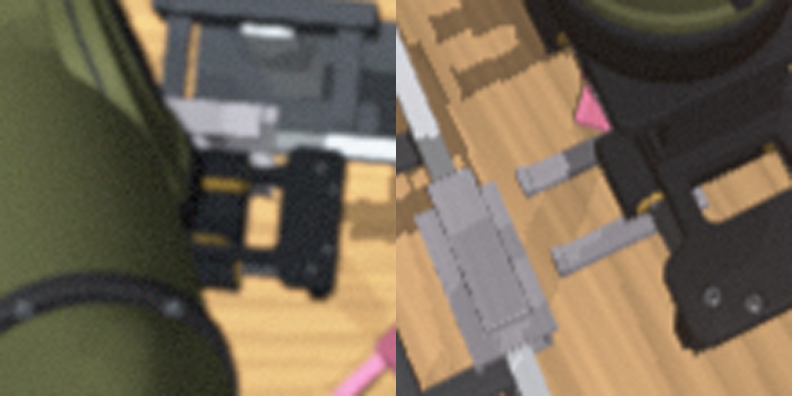

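Scene crop shows both prongs in front of the T-bar (tips at crop px 525,180 and 560,265, T-bar at about 480,260). I'll measure both in the scene cloud so the camera bias cancels.

```bash
cat > rel.py <<'E'
import sys
from fit import *
from plant import r
tag=sys.argv[1]; s=load(tag); W=cloud(s);x,y,z=W[...,0],W[...,1],W[...,2];rgb=s['pixels'].astype(int);g=rgb.mean(-1);sat=rgb.max(-1)-rgb.min(-1)
p=np.array(r.get_state()['tool_pos']);yw=np.radians(float(sys.argv[2]))
d=np.array([np.cos(yw),np.sin(yw)]);n=np.array([-d[1],d[0]])
f=(W[...,:2]-p[:2])@d;l=(W[...,:2]-p[:2])@n
dz=z-p[2]
pr=(f>.018)&(f<.06)&(abs(l)<.035)&(abs(dz+.068)<.012)&(g>80)&(sat<35)
tb=(f>.0)&(f<.14)&(abs(l)<.06)&(z>.215)&(abs(dz+.05)<.03)&(g>80)&(sat<35)
for nm,m in(('prong L',pr&(l>0)),('prong R',pr&(l<0)),('tbar',tb)):
    if m.sum()>4: print(nm,m.sum(),'f',np.percentile(f[m],[1,50,99]),'l',np.percentile(l[m],[1,50,99]),'z',np.median(z[m]),'near/far z',np.median(z[m&(f<np.median(f[m]))]),np.median(z[m&(f>np.median(f[m]))]))
if tb.sum()>4: print(rect(W[tb]))
E
python3 rel.py prescene -5.6
```

```text
prong L 197 f [0.0188 0.0361 0.0526] l [0.0108 0.0164 0.0208] z 0.20535397816165324 near/far z 0.20530353177386296 0.2054490910555969
prong R 175 f [0.0207 0.0376 0.0526] l [-0.0228 -0.0174 -0.0132] z 0.20523157913418177 near/far z 0.20509453909314335 0.20550161239471265
tbar 606 f [0.0692 0.078  0.0867] l [-0.0275  0.0033  0.0316] z 0.22283045133872081 near/far z 0.2228095443557243 0.22286903914899447
(array([0.6391, 0.191 ]), array([60.1619, 17.9086]), 84.50982666015625)
```

```bash
python3 -m inch '[[0.3,0.05,-0.08,0,5],[0.42,-0.03,0,0,5],[0.42,-0.03,0,0,5],[0.42,-0.03,0,0,5],[0.42,-0.03,0,0,5]]'
python3 -m inch '[[0,0,0,0,5],[0,0,0,0,5],[0,0,0,0,5]]'; python3 look.py eng
```

```text
clock: 7.1
tool_pos: [0.6123, 0.1961, 0.2726]
eef_rot: [0.999, -0.049, 0.0, 0.0]
contact_force: [-0.2, 0.5, -2.6]
opening: 0.267
clock: 7.4
tool_pos: [0.6109, 0.1968, 0.2726]
eef_rot: [0.999, -0.048, -0.0, 0.0]
contact_force: [-0.2, -0.5, -1.7]
opening: 0.264
[0.6109 0.1968 0.2726] [-0.1745 -0.5114 -1.7212] 0.26363176540065447 7.4
```

View pics/eng.png

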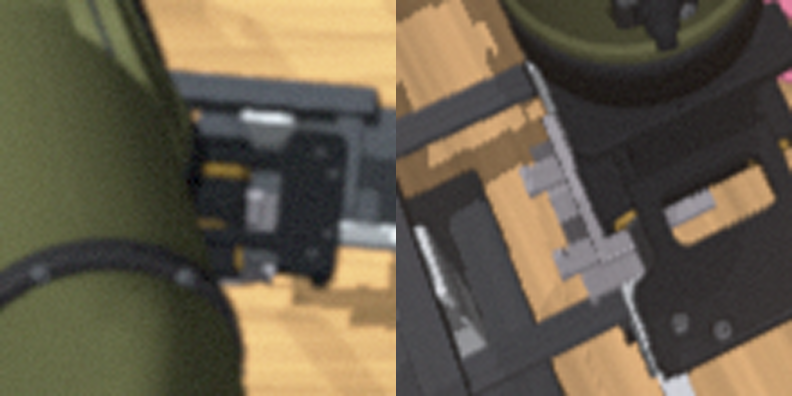

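Prongs show beyond the T-bar on both sides of the neck (crop px 540,180 and 575,262), so the fork is engaged. Next I push along the rail.

```bash
python3 -m inch '[[-0.01,-0.1,0,0,5],[-0.01,-0.1,0,0,5],[-0.01,-0.1,0,0,5],[-0.02,-0.2,0,0,5],[-0.02,-0.2,0,0,5]]'
python3 -m inch '[[-0.03,-0.3,0,0,5],[-0.03,-0.3,0,0,5],[-0.03,-0.3,0,0,5],[-0.03,-0.3,0,0,5],[-0.03,-0.3,0,0,5]]'
python3 -m inch '[[-0.03,-0.3,0,0,5],[-0.03,-0.3,0,0,5],[-0.03,-0.3,0,0,5],[-0.02,-0.2,0,0,5],[-0.01,-0.1,0,0,5]]'
python3 -m inch '[[0,-0.05,0,0,5],[-0.01,-0.05,0,0,5],[0,-0.05,0,0,5]]'; python3 look.py push; python3 rel.py pushscene -5.6
```

```text
clock: 8.0
tool_pos: [0.6097, 0.1796, 0.2728]
eef_rot: [0.999, -0.048, 0.0, -0.0]
contact_force: [1.0, 0.3, -2.1]
opening: 0.265
clock: 8.5
tool_pos: [0.606, 0.1411, 0.2728]
eef_rot: [0.999, -0.048, 0.0, 0.0]
contact_force: [-0.1, 1.4, -2.0]
opening: 0.263
clock: 9.0
tool_pos: [0.603, 0.1111, 0.2728]
eef_rot: [0.999, -0.049, 0.0, 0.0]
contact_force: [-0.4, 1.9, -1.8]
opening: 0.269
clock: 9.3
tool_pos: [0.6028, 0.1086, 0.2728]
eef_rot: [0.999, -0.048, 0.0, -0.0]
contact_force: [-0.2, 2.4, -1.7]
opening: 0.27
[0.6028 0.1086 0.2728] [-0.1953  2.3772 -1.6889] 0.2696232648996089 9.3
prong L 90 f [0.037  0.0448 0.0525] l [0.0112 0.0169 0.0214] z 0.20340355799228815 near/far z 0.20306148807071522 0.20459314402336004
prong R 89 f [0.037  0.0451 0.0526] l [-0.023  -0.0167 -0.0122] z 0.2034082765916444 near/far z 0.20327223675112827 0.2042278546494357
tbar 157 f [0.0256 0.0344 0.037 ] l [-0.0231  0.0086  0.0353] z 0.22308896305816284 near/far z 0.22311327045174512 0.22303215373621343
(array([0.6341, 0.1107]), array([60.2612, 12.2643]), 84.51799011230469)
```

```bash
python3 -m inch '[[-0.01,-0.1,0,0,5],[-0.01,-0.1,0,0,5],[-0.01,-0.1,0,0,5],[-0.01,-0.1,0,0,5],[-0.01,-0.1,0,0,5]]'
python3 -m inch '[[-0.01,-0.08,0,0,5],[0,-0.06,0,0,5],[-0.01,-0.06,0,0,5],[0,-0.04,0,0,5]]'
python3 -m inch '[[0,-0.04,0,0,5],[-0.01,-0.04,0,0,5]]'
python3 -m inch '[[0,-0.04,0,0,5],[0,-0.02,0,0,5]]'
```

```text
clock: 9.9
tool_pos: [0.6015, 0.0954, 0.2728]
eef_rot: [0.999, -0.048, 0.0, 0.0]
contact_force: [0.4, 2.7, -1.6]
opening: 0.267
clock: 10.3
tool_pos: [0.601, 0.0895, 0.2728]
eef_rot: [0.999, -0.048, -0.0, 0.0]
contact_force: [0.6, 1.8, -1.0]
opening: 0.265
clock: 10.5
tool_pos: [0.6008, 0.0876, 0.2727]
eef_rot: [0.999, -0.048, 0.0, -0.0]
contact_force: [0.1, 1.6, -1.1]
opening: 0.266
clock: 10.7
tool_pos: [0.6007, 0.086, 0.2727]
eef_rot: [0.999, -0.048, -0.0, 0.0]
contact_force: [-0.4, 2.3, -2.1]
opening: 0.264
```

```bash
for i in 1; do python3 -m inch '[[0,-0.03,0,0,5],[0,-0.03,0,0,5]]'; python3 -m inch '[[0,-0.03,0,0,5],[0,-0.02,0,0,5]]'; python3 -m inch '[[0,-0.02,0,0,5],[0,0,0,0,5]]'; done
```

```text
clock: 10.9
tool_pos: [0.6007, 0.0847, 0.2727]
eef_rot: [0.999, -0.048, -0.0, 0.0]
contact_force: [-0.9, 2.5, -1.9]
opening: 0.267
clock: 11.1
tool_pos: [0.6007, 0.0841, 0.2727]
eef_rot: [0.999, -0.048, -0.0, -0.0]
contact_force: [0.2, 4.1, -2.6]
opening: 0.269
clock: 11.3
tool_pos: [0.6008, 0.0839, 0.2727]
eef_rot: [0.999, -0.048, 0.0, -0.001]
contact_force: [-0.2, 5.4, -2.0]
opening: 0.272
```

```bash
python3 -m inch '[[0,-0.03,0,0,5],[0,-0.02,0,0,5],[0,0,0,0,5],[0,0,0,0,5]]'; python3 look.py stop; python3 rel.py stopscene -5.6
```

```text
clock: 11.7
tool_pos: [0.6009, 0.0836, 0.2728]
eef_rot: [0.999, -0.047, 0.0, -0.001]
contact_force: [-0.2, 6.9, -1.5]
opening: 0.269
[0.6009 0.0836 0.2728] [-0.1708  6.8726 -1.4703] 0.2686244818682631 11.7
prong L 87 f [0.0371 0.0451 0.0523] l [0.011  0.0179 0.0219] z 0.20349464174852594 near/far z 0.20299782407789113 0.20399788286579934
prong R 83 f [0.0369 0.0448 0.0526] l [-0.0232 -0.0161 -0.012 ] z 0.2034143825398793 near/far z 0.2029691470681425 0.2042811436352585
tbar 140 f [0.0259 0.0345 0.037 ] l [-0.0236  0.0049  0.0355] z 0.2229562077926701 near/far z 0.22299542077524714 0.222836229079156
(array([0.6324, 0.0855]), array([61.5338, 11.7019]), 84.02034759521484)
```

View pics/stop.png

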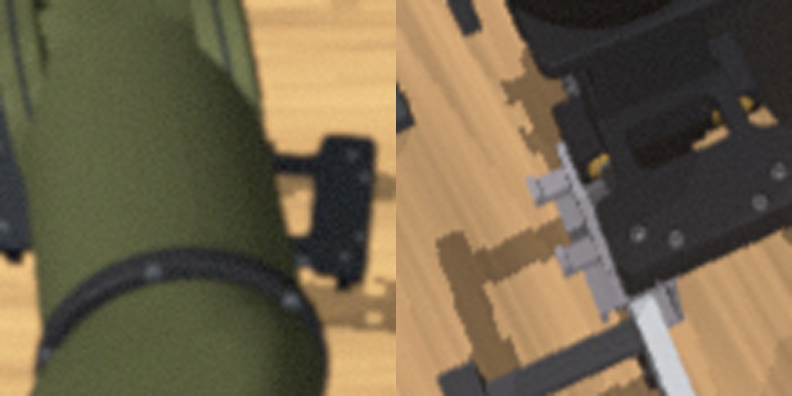

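The carrier bears on the stop: the force is 6.9 N, against about 2.2 N of sliding friction. Now I centre the fork, advance 4 mm and lift.

```bash
python3 -m inch '[[0,0.12,0,0,5],[0.08,0.13,0,0,5],[0.08,0.05,0,0,5],[0,0,0,0,5]]'
python3 -m inch '[[0,0,0.12,0,5],[0,0,0.12,0,5],[0,0,0.1,0,5],[0,0,0.06,0,5],[0,0,0.06,0,5]]'
python3 -m inch '[[0,0,0.06,0,5],[0,0,0.1,0,5],[0,0,0.1,0,5],[0,0,0.15,0,5],[0,0,0.15,0,5]]'
python3 -m inch '[[0,0,0.2,0,5],[0,0,0.2,0,5],[0,0,0.2,0,5],[0,0,0.1,0,5],[0,0,0,0,5]]'
python3 look.py lift; python3 rel.py liftscene -5.6
```

```text
clock: 12.2
tool_pos: [0.6051, 0.0882, 0.2726]
eef_rot: [0.999, -0.049, 0.0, 0.001]
contact_force: [0.7, -0.3, -1.9]
opening: 0.263
clock: 12.7
tool_pos: [0.6048, 0.0891, 0.2845]
eef_rot: [0.999, -0.048, 0.0, 0.0]
contact_force: [0.4, 1.0, -5.1]
opening: 0.269
clock: 13.2
tool_pos: [0.6047, 0.0891, 0.2984]
eef_rot: [0.999, -0.048, -0.0, 0.0]
contact_force: [0.2, 0.2, -5.1]
opening: 0.265
clock: 13.7
tool_pos: [0.605, 0.0891, 0.3163]
eef_rot: [0.999, -0.048, 0.001, -0.0]
contact_force: [0.9, 0.2, -5.1]
opening: 0.265
[0.605  0.0891 0.3163] [ 0.8897  0.1803 -5.0542] 0.2647821971701715 13.7
prong L 121 f [0.034  0.0435 0.0529] l [0.0099 0.0171 0.0214] z 0.24617674373861653 near/far z 0.24593752371492383 0.2466862368140308
prong R 139 f [0.0257 0.0407 0.0527] l [-0.0223 -0.0144 -0.0019] z 0.24724890558755763 near/far z 0.2472069012773418 0.2472545610903777
tbar 260 f [0.0263 0.0423 0.0529] l [-0.0221 -0.0042  0.0213] z 0.24666150399073083 near/far z 0.24640794466459437 0.2469519776613624
(array([0.6434, 0.0843]), array([44.8876, 27.7286]), 84.26419830322266)
```

View pics/lift.png

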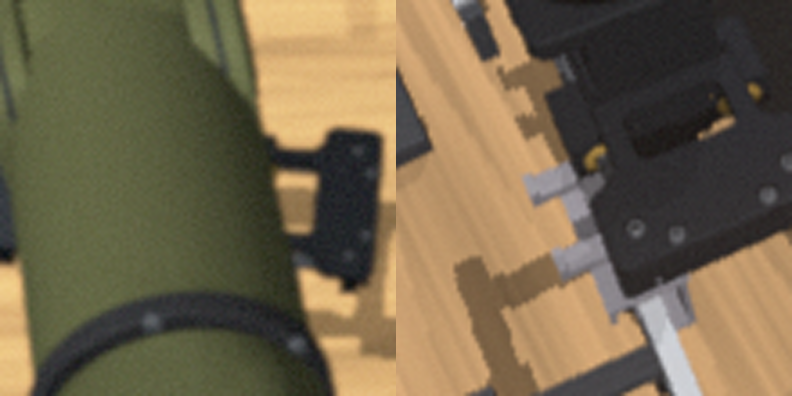

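Lifted about 31 mm, level, with a steady load of +3.2 N. The stop top sits about 8 mm below the strap. Next I traverse to rail_b.

```bash
python3 -m inch '[[0,0,0.1,0,5],[0,-0.06,0.05,0,5],[0,-0.12,0,0,5],[0,-0.2,0,0,5],[0,-0.26,0,0,5]]'
python3 -m inch '[[0.01,-0.3,0,0.03,5],[0.02,-0.35,0,0.03,5],[0.02,-0.35,0,0.03,5],[0.02,-0.35,0,0.03,5],[0.02,-0.35,0,0.03,5]]'
python3 -m inch '[[0.02,-0.35,0,0.03,5],[0.02,-0.35,0,0.03,5],[0.02,-0.35,0,0.03,5],[0.02,-0.35,0,0.03,5],[0.02,-0.35,0,0.03,5]]'
python3 -m inch '[[0.02,-0.35,0,0.03,5],[0.02,-0.35,0,0.03,5],[0.02,-0.35,0,0.03,5],[0.02,-0.35,0,0.03,5],[0.02,-0.35,0,0.03,5]]'
python3 -m inch '[[0.02,-0.35,0,0.03,5],[0.02,-0.35,0,0.03,5],[0.01,-0.35,0,0.03,5],[0,-0.3,0,0.03,5],[0,-0.28,0,0.03,5]]'
python3 -m inch '[[0,-0.22,0,0.03,5],[0,-0.15,0,0,5],[0,-0.08,0,0,5],[0,0,0,0,5],[0,0,0,0,5]]'
python3 look.py over; python3 rel.py overscene -1.8; python3 rel.py overtop -1.8
```

```text
clock: 14.3
tool_pos: [0.6047, 0.0727, 0.3194]
eef_rot: [0.999, -0.048, -0.0, 0.0]
contact_force: [-0.0, 0.0, -4.8]
opening: 0.269
clock: 14.8
tool_pos: [0.6071, 0.0296, 0.3195]
eef_rot: [0.999, -0.04, 0.0, 0.0]
contact_force: [0.4, 0.3, -6.0]
opening: 0.267
clock: 15.3
tool_pos: [0.6096, -0.0138, 0.3195]
eef_rot: [0.999, -0.032, 0.0, 0.0]
contact_force: [0.1, 0.2, -5.9]
opening: 0.267
clock: 15.8
tool_pos: [0.6121, -0.0576, 0.3195]
eef_rot: [1.0, -0.025, 0.0, 0.0]
contact_force: [0.1, -0.4, -5.7]
opening: 0.269
clock: 16.3
tool_pos: [0.6132, -0.0983, 0.3195]
eef_rot: [1.0, -0.017, -0.0, 0.0]
contact_force: [-0.2, -1.1, -5.2]
opening: 0.269
clock: 16.8
tool_pos: [0.6133, -0.1084, 0.3195]
eef_rot: [1.0, -0.015, 0.0, -0.0]
contact_force: [0.3, -0.2, -5.6]
opening: 0.267
[ 0.6133 -0.1084  0.3195] [ 0.2598 -0.1728 -5.594 ] 0.2667259204097659 16.8
prong L 266 f [0.0185 0.0301 0.0521] l [0.0027 0.0183 0.0304] z 0.25662780223967935 near/far z 0.25763267627417985 0.25052469799648613
prong R 95 f [0.0336 0.0439 0.0529] l [-0.0234 -0.0152 -0.012 ] z 0.24983090284262133 near/far z 0.249455326379447 0.24992553704895693
tbar 524 f [0.0006 0.0274 0.0522] l [-0.0223  0.0139  0.03  ] z 0.2515582593575098 near/far z 0.2556199333612254 0.2505399394550218
(array([ 0.6398, -0.1061]), array([54.9591, 52.2896]), 89.3326644897461)
```

View pics/over.png

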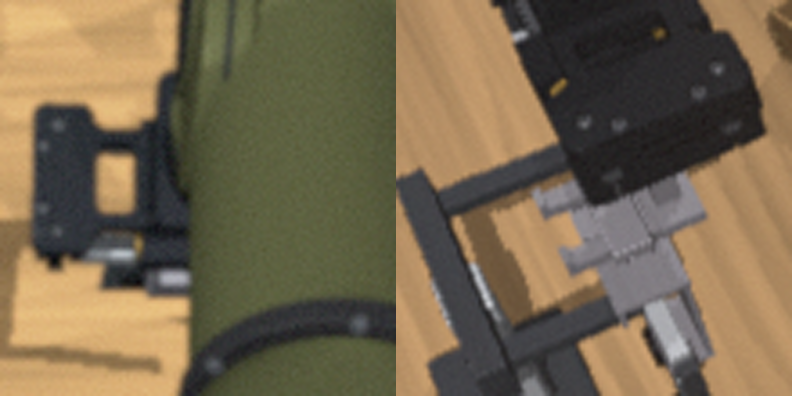

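Crop shows the carrier on the fork over the near end of rail_b (T-bar at 625,225, strap 645,280, rail 670,330). Check strap against the rail centre line in the same cloud.

```bash
python3 - <<'E'
from fit import *
s=load('overscene');W=cloud(s);x,y,z=W[...,0],W[...,1],W[...,2];rgb=s['pixels'].astype(int);g=rgb.mean(-1);sat=rgb.max(-1)-rgb.min(-1)
ok=(g>80)&(sat<35)&(x>.55)&(x<.7)&(y>-.2)&(y<-.04)
print(np.histogram(z[ok],bins=np.arange(.16,.28,.005)))
for a,b in((.253,.262),(.246,.2525),(.212,.226)):
    m=ok&(z>a)&(z<b)
    for c in np.arange(-.15,-.06,.01):
        q=m&(abs(y-c)<.005)
        if q.sum()>3: print(a,'y%.2f'%c,q.sum(),'x',x[q].min(),x[q].max(),'z',np.median(z[q]))
m=ok&(z>.17)&(z<.195);print('rail x',np.median(x[m]),x[m].min(),x[m].max(),y[m].min(),y[m].max(),np.median(z[m]))
E
```

```text
(array([  6,  14,   2,   3,  66,  54,   3,   3,   1,  10,   3, 238, 138,
         0,   0,   0,  19, 210, 173, 192,  25,   1,   0,   0]), array([0.16 , 0.165, 0.17 , 0.175, 0.18 , 0.185, 0.19 , 0.195, 0.2  ,
       0.205, 0.21 , 0.215, 0.22 , 0.225, 0.23 , 0.235, 0.24 , 0.245,
       0.25 , 0.255, 0.26 , 0.265, 0.27 , 0.275, 0.28 ]))
0.253 y-0.13 8 x 0.662228187746286 0.6650282045382788 z 0.2538781809234753
0.253 y-0.11 11 x 0.6333155355786514 0.6463713519081434 z 0.25739586834452355
0.253 y-0.10 94 x 0.6087685113724549 0.664699226810332 z 0.25798644176345276
0.253 y-0.09 74 x 0.6268522446315994 0.6661060328510916 z 0.2577154862593661
0.253 y-0.08 56 x 0.630001165937527 0.6475517236272027 z 0.2573051658123246
0.246 y-0.13 36 x 0.6463002944232316 0.6615419689553725 z 0.24977746785013633
0.246 y-0.12 36 x 0.6464648895724802 0.6650255947999016 z 0.24963927374166123
0.246 y-0.11 26 x 0.602752639511959 0.6259873137499934 z 0.24986807515124348
0.246 y-0.10 85 x 0.6030702836119943 0.6660082398481423 z 0.24972180929829735
0.246 y-0.09 134 x 0.6034156292378421 0.6660979000409961 z 0.2496267684967477
0.246 y-0.08 8 x 0.6304617725495583 0.6453792726289175 z 0.25084437801376563
0.212 y-0.14 18 x 0.6451614974381763 0.6538661724755354 z 0.21970717666417328
0.212 y-0.13 34 x 0.6240376698356849 0.6540834529929253 z 0.21983780123703933
0.212 y-0.12 12 x 0.624578350339389 0.6541670815884596 z 0.21976731844227254
0.212 y-0.11 4 x 0.6236699905648323 0.655186769911957 z 0.21954513140016219
0.212 y-0.10 96 x 0.6208762420925316 0.6553795589807725 z 0.2195428520551318
0.212 y-0.09 105 x 0.6213647969925361 0.6555791601700939 z 0.21960286338694524
0.212 y-0.08 109 x 0.621701700363819 0.6556374483148707 z 0.2196286605180291
rail x 0.6379430011129765 0.6209196468880657 0.64376787956744 -0.09940568939434069 -0.06186379770271294 0.1849036051717401
```

Strap centred within 0.5 mm of the rail line; seating should need about 32 mm of descent.

```bash
python3 -m inch '[[0,0,-0.1,0,5],[0,0,-0.2,0,5],[0,0,-0.2,0,5],[0,0,-0.2,0,5],[0,0,-0.15,0,5]]'
python3 -m inch '[[0,0,-0.1,0,5],[0,0,-0.08,0,5],[0,0,-0.05,0,5],[0,0,-0.04,0,5],[0,0,-0.04,0,5]]'
python3 -m inch '[[0,0,-0.04,0,5],[0,0,-0.04,0,5],[0,0,-0.04,0,5],[0,0,-0.04,0,5],[0,0,-0.04,0,5]]'
python3 -m inch '[[0,0,-0.08,0,5],[0,0,-0.1,0,5],[0,0,-0.1,0,5],[0,0,-0.04,0,5],[0,0,0,0,5]]'
python3 look.py set
```

```text
clock: 17.4
tool_pos: [0.613, -0.1088, 0.2975]
eef_rot: [1.0, -0.015, -0.0, -0.0]
contact_force: [0.6, 0.6, -5.3]
opening: 0.271
clock: 17.9
tool_pos: [0.6134, -0.1089, 0.2906]
eef_rot: [1.0, -0.015, 0.0, 0.0]
contact_force: [0.4, -0.2, -5.5]
opening: 0.268
clock: 18.4
tool_pos: [0.6138, -0.1089, 0.286]
eef_rot: [1.0, -0.015, 0.001, 0.0]
contact_force: [0.3, 0.3, -2.7]
opening: 0.265
clock: 18.9
tool_pos: [0.6132, -0.1089, 0.2772]
eef_rot: [1.0, -0.015, -0.0, 0.0]
contact_force: [0.2, 0.8, -2.8]
opening: 0.267
[ 0.6132 -0.1089  0.2772] [ 0.1942  0.7991 -2.7992] 0.26727951540253 18.9
```

View pics/set.png

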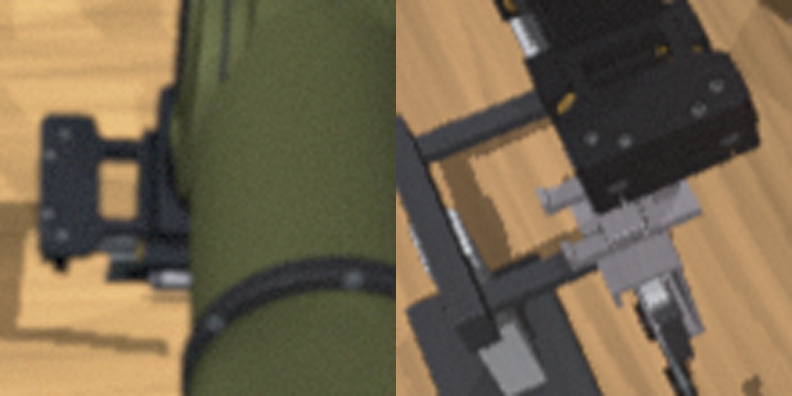

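```bash
python3 - <<'E'
from fit import *
s=load('setscene');W=cloud(s);x,y,z=W[...,0],W[...,1],W[...,2];rgb=s['pixels'].astype(int);g=rgb.mean(-1);sat=rgb.max(-1)-rgb.min(-1)
ok=(g>80)&(sat<35)&(x>.58)&(x<.7)&(y>-.2)&(y<-.03)
print(np.histogram(z[ok],bins=np.arange(.18,.25,.0025)))
for a,b in((.2195,.235),(.203,.2195),(.18,.192)):
    m=ok&(z>a)&(z<b)
    for c in np.arange(-.15,-.04,.01):
        q=m&(abs(y-c)<.005)
        if q.sum()>3: print(a,'y%.2f'%c,q.sum(),'x',x[q].min(),x[q].max(),'z',np.median(z[q]))
E
```

```text
(array([  2,  35, 132, 165,   7,   0,   0,   0,   7,  48, 115, 136,  36,
        11,   3,   7,   9,  34,  60,   5,   0,   0,   0,   0,   0,   0,
         0,   0]), array([0.18  , 0.1825, 0.185 , 0.1875, 0.19  , 0.1925, 0.195 , 0.1975,
       0.2   , 0.2025, 0.205 , 0.2075, 0.21  , 0.2125, 0.215 , 0.2175,
       0.22  , 0.2225, 0.225 , 0.2275, 0.23  , 0.2325, 0.235 , 0.2375,
       0.24  , 0.2425, 0.245 , 0.2475, 0.25  ]))
0.2195 y-0.09 54 x 0.6295590293967448 0.6472008951520153 z 0.2257948811326771
0.2195 y-0.08 54 x 0.6297284196462812 0.6474167055016233 z 0.2247051167209319
0.203 y-0.13 46 x 0.6465711858381383 0.6654249688447222 z 0.2081403937857041
0.203 y-0.12 33 x 0.6465673341688232 0.6654838753030925 z 0.20629299602081907
0.203 y-0.10 103 x 0.6031594164777722 0.6657931532010036 z 0.20833358012627612
0.203 y-0.09 148 x 0.6030303277892775 0.6665610927458009 z 0.20729094801935716
0.203 y-0.08 5 x 0.6359769180154238 0.6464791932105508 z 0.21816668796398064
0.203 y-0.05 7 x 0.6371534394233177 0.6441388205524159 z 0.20704891865237485
0.18 y-0.13 21 x 0.6459677128050159 0.6542240083118674 z 0.1878681909322223
0.18 y-0.12 29 x 0.6253487038302398 0.6543758264347911 z 0.1877331744956957
0.18 y-0.11 5 x 0.6254904773513112 0.6544683101324676 z 0.18818660590343905
0.18 y-0.10 37 x 0.6217342899469569 0.6554186629897258 z 0.18739281982952294
0.18 y-0.09 103 x 0.6209036263569595 0.6555988926030215 z 0.18784846719571058
0.18 y-0.08 108 x 0.6214142078204897 0.6558129337749693 z 0.18756420837618948
0.18 y-0.07 32 x 0.6341243131947574 0.6437917415804127 z 0.18501363022973227
0.18 y-0.06 5 x 0.6350692322447514 0.6438960362393154 z 0.1857667106459453
```

Seated: strap underside 0.1847 against rail top 0.185, fork load gone, prongs 9 mm below the T-bar. Next I withdraw and return to the mat.

```bash
python3 -m inch '[[-0.1,0,0,0,5],[-0.25,0.01,0,0,5],[-0.35,0.01,0,0,5],[-0.35,0.01,0,0,5],[-0.35,0.01,0,0,5]]'
python3 -m inch '[[-0.5,0.02,0,0,5],[-0.5,0.02,0,0,5],[-0.7,0.2,0,0,5],[-0.8,0.28,0,0,5],[-0.8,0.3,0,0,5]]'
python3 -m inch '[[-0.8,0.3,0,0,5],[-0.7,0.2,0,0,5],[-0.5,0.1,0,0,5],[-0.23,0.1,-0.3,0,5],[0,0,-0.8,0,5]]'
python3 -m inch '[[0,0,-1,0,5],[0,0,-1,0,5],[0,0,-1,0,5],[0,0,-1,0,5],[0,0,-1,0,5]]'
python3 -m inch '[[0,0,-0.8,0,5],[0,0,-0.5,0,5],[0,0,-0.2,0,5],[0,0,-0.1,0,5],[0,0,0,0,5]]'
```

```text
clock: 19.5
tool_pos: [0.5772, -0.1079, 0.2776]
eef_rot: [1.0, -0.015, -0.0, 0.0]
contact_force: [-0.1, -0.5, -2.6]
opening: 0.271
clock: 20.0
tool_pos: [0.4944, -0.0874, 0.2777]
eef_rot: [1.0, -0.015, 0.0, 0.0]
contact_force: [0.1, -0.4, -1.9]
opening: 0.27
clock: 20.5
tool_pos: [0.4397, -0.0697, 0.2513]
eef_rot: [1.0, -0.015, 0.002, 0.0]
contact_force: [1.1, 0.1, -2.8]
opening: 0.267
clock: 21.0
tool_pos: [0.4402, -0.0699, 0.1246]
eef_rot: [1.0, -0.015, 0.001, 0.0]
contact_force: [0.6, -0.5, -2.6]
opening: 0.266
clock: 21.5
tool_pos: [0.4403, -0.0699, 0.0854]
eef_rot: [1.0, -0.015, 0.0, 0.0]
contact_force: [-0.1, 0.5, -2.1]
opening: 0.265
```

Need another 7 mm, slowly, until the mat takes the weight.

```bash
python3 -m inch '[[0,0,-0.1,0,5],[0,0,-0.08,0,5],[0,0,-0.04,0,5],[0,0,-0.02,0,5],[0,0,0,0,5]]'
python3 -m inch '[[0,0,-0.02,0,5],[0,0,-0.02,0,5],[0,0,0,0,5]]'
```

```text
clock: 22.0
tool_pos: [0.44, -0.0699, 0.079]
eef_rot: [1.0, -0.015, 0.0, 0.0]
contact_force: [-0.5, 0.9, -1.9]
opening: 0.264
clock: 22.3
tool_pos: [0.4401, -0.0699, 0.0782]
eef_rot: [1.0, -0.015, 0.0, 0.0]
contact_force: [-0.5, -0.1, 1.5]
opening: 0.265
```

```bash
python3 -m inch '[[0,0,0,0,26],[0,0,0,0,32],[0,0,0,0,45],[0,0,0,0,65],[0,0,0,0,88]]'
python3 -m inch '[[0,0,0,0,88],[0,0,0,0,88],[0,0,0,0,88],[0,0,0.2,0,88],[0,0,0.6,0,88]]'
python3 -m inch '[[0,0,1,0,88],[0,0,1,0,88],[0,0,1,0,88],[0,0,1,0,88],[0,0,1,0,88]]'
python3 -m inch '[[0,-1,1,0,88],[-0.3,-1,0,0,88],[-0.3,-1,0,0,88],[-0.3,-1,0,0,88],[-0.3,-1,0,0,88]]'
python3 -m inch '[[-0.3,-1,0,0,88],[-0.3,-1,0,0,88],[-0.3,-1,0,0,88],[-0.3,-1,0,0,88],[-0.3,-1,0,0,88]]'
python3 -m inch '[[-0.3,-1,0,0,88],[-0.3,-1,0,0,88],[-0.3,-1,0,0,88],[0,0,0,0,88],[0,0,0,0,88]]'
python3 - <<'E'
from fit import *
snap('top','endtop');snap('scene','endscene')
for n in('top','scene'):
    s=load('end'+n);s0=load(n+'0');W=cloud(s);x,y,z=W[...,0],W[...,1],W[...,2];rgb=s['pixels'].astype(int);g=rgb.mean(-1);sat=rgb.max(-1)-rgb.min(-1)
    t=(abs(x-.44)<.05)&(abs(y+.07)<.05)&(z>.085)&(z<.13)&(sat<30);print(n,'handle top',t.sum(),rect(W[t]),np.median(z[t]))
    t=(x>.58)&(x<.69)&(y<0)&(y>-.2)&(z>.216)&(z<.24);print('tbar',rect(W[t]),np.median(z[t]))
    t=(x>.6)&(x<.68)&(y<-.05)&(y>-.16)&(z>.18)&(z<.195)&(g>80);print('strap',rect(W[t]),np.median(z[t]))
cv2.imwrite('pics/end.png',cv2.hconcat([cv2.resize(load('endtop')['pixels'][80:340,150:500],(400,297)),cv2.resize(load('endscene')['pixels'][100:460,90:460],(400,297))])[:,:,::-1])
E
```

```text
clock: 22.8
tool_pos: [0.4401, -0.0699, 0.078]
eef_rot: [1.0, -0.015, 0.0, 0.0]
contact_force: [-0.3, 0.5, 0.6]
opening: 0.613
clock: 23.3
tool_pos: [0.4394, -0.0698, 0.0977]
eef_rot: [1.0, -0.015, -0.001, -0.0]
contact_force: [-0.4, -0.8, 0.1]
opening: 0.997
clock: 23.8
tool_pos: [0.4396, -0.0699, 0.2244]
eef_rot: [1.0, -0.015, -0.0, 0.0]
contact_force: [-0.0, -0.5, 0.0]
opening: 0.998
clock: 24.3
tool_pos: [0.4093, -0.1958, 0.2484]
eef_rot: [1.0, -0.015, 0.0, 0.0]
contact_force: [0.1, -0.1, -0.6]
opening: 1.0
clock: 24.8
tool_pos: [0.3717, -0.3207, 0.2483]
eef_rot: [1.0, -0.015, -0.0, 0.0]
contact_force: [1.0, 0.2, 0.3]
opening: 1.001
clock: 25.3
tool_pos: [0.3496, -0.3947, 0.248]
eef_rot: [1.0, -0.016, -0.0, -0.0]
contact_force: [-0.0, -0.1, 0.7]
opening: 0.998
top handle top 135 (array([ 0.4384, -0.0705]), array([24.3257, 23.9236]), 87.88287353515625) 0.10374540157791334
tbar (array([ 0.6347, -0.1085]), array([59.6405, 18.553 ]), 88.01187896728516) 0.2269877761028012
strap (array([ 0.6312, -0.1047]), array([109.001 ,  33.0861]), 80.05865478515625) 0.18828560162549568
scene handle top 195 (array([ 0.4415, -0.0711]), array([24.1581, 26.092 ]), 0.621525764465332) 0.10196558272326395
tbar (array([ 0.6378, -0.1097]), array([62.4344, 17.885 ]), 88.13520812988281) 0.2254021611960103
strap (array([ 0.638 , -0.1034]), array([79.8512, 34.8122]), 88.03397369384766) 0.18748515023287182
```

View pics/end.png

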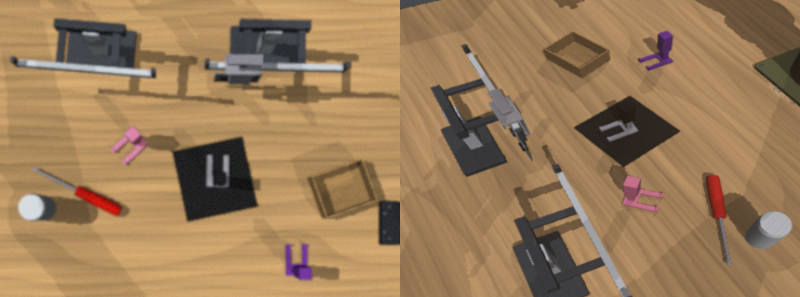

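The last picture shows the carrier hanging on rail_b (left view px 243,65) and the fork upright on the mat (217,170). The can, box and screwdriver are where they were. Handing in.

```bash
python3 -c "
from plant import r
print(r.get_state()['clock'],r.finish_job())"
```

```text
the job is handed in; nothing more can be done
25.4 None
```

The carrier now hangs on the empty rail, the fork stands upright on its mat, and I handed the job in at 25.4 s of the 67 s allowed. No verdict was reported.

- **Push:** I gripped the fork by its handle, straddled the neck and pushed the carrier along its rail to the right-hand end stop. At the stop the wrist read 6.9 N sideways, against about 2.2 N while sliding.
- **Lift and set-down:** I raised the carrier about 31 mm on the fork with a steady extra load of about 3.2 N, plus 3 mm more before crossing. I lowered it onto rail_b at about 10 mm/s.
- **Carrier, last check:** The strap underside is at about 0.185 m, level with the rail top. The T-bar sits within about 1 mm of the rail's centre line, roughly 58 mm from its middle and inside the ±95 mm limit. The carrier hangs level.
- **Fork, last check:** It stands upright with the handle top at 0.102–0.104 m (0.104 m expected), within 7 mm of the mat's centre.
- **Bystanders:** The can, box and screwdriver look untouched, judged by eye only. The arm has withdrawn and touches nothing.

The two fixed cameras disagree by about 3 mm in x and 1–3 mm in z, within their stated calibration. I therefore made the critical fits relative to each other within one camera. Nothing else failed or disagreed, except that the top camera's strap fit also caught pixels of the rail, so I disregarded it.

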